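# Click the leftovers box shut

## Task

The lid is lying on the clear food box, but the orange sections along its four sides are still sticking up. With the fingertips, press each of the four down until it clicks shut and stays down. Do not pick up, tip or shove the box, and leave the other things on the counter where they are.

Things in the scene. Friction and masses are not known exactly. Their poses are not given: they have to be found in the camera images.
- foodbox: clear rectangular food box of buns, loose on the counter, about 0.7 kg; origin at the centre of its underside, z up. With lid 174 mm (its x) by 124 mm (its y), 61 mm tall when shut. The lid lies on it: a clear middle panel 128 x 78 mm, top 59 mm up, framed by four orange snap sections 23 mm wide, hinged along the panel's edges (x = +-64 mm, y = +-39 mm)
- rim_a_press (a point): press point of the orange long section on the box's +y side of the lid (174 mm long): on its top face, midway along, 17 mm out from its hinge line. Unlatched, the section tilts up (outer edge 10 mm too high); shut, its top is level, 61 mm above the counter. The point moves down 7 mm and out 2 mm as it shuts
- rim_a (a joint): angle of the long section on the box's +y side: 0 = up (unlatched), 0.45 rad = clicked shut. About 9 N straight down at its press point takes it past half-way, where it snaps down by itself onto a firm stop and stays; let go sooner, it springs back up
- rim_b_press (a point): press point of the orange long section on the box's -y side of the lid (174 mm long): on its top face, midway along, 17 mm out from its hinge line. Unlatched, the section tilts up (outer edge 10 mm too high); shut, its top is level, 61 mm above the counter. The point moves down 7 mm and out 2 mm as it shuts
- rim_b (a joint): angle of the long section on the box's -y side: 0 = up (unlatched), 0.45 rad = clicked shut. About 9 N straight down at its press point takes it past half-way, where it snaps down by itself onto a firm stop and stays; let go sooner, it springs back up
- rim_c_press (a point): press point of the orange short section on the box's +x side of the lid (76 mm long): on its top face, midway along, 17 mm out from its hinge line. Unlatched, the section tilts up (outer edge 10 mm too high); shut, its top is level, 61 mm above the counter. The point moves down 7 mm and out 2 mm as it shuts
- rim_c (a joint): angle of the short section on the box's +x side: 0 = up (unlatched), 0.45 rad = clicked shut. About 9 N straight down at its press point takes it past half-way, where it snaps down by itself onto a firm stop and stays; let go sooner, it springs back up
- rim_d_press (a point): press point of the orange short section on the box's -x side of the lid (76 mm long): on its top face, midway along, 17 mm out from its hinge line. Unlatched, the section tilts up (outer edge 10 mm too high); shut, its top is level, 61 mm above the counter. The point moves down 7 mm and out 2 mm as it shuts
- rim_d (a joint): angle of the short section on the box's -x side: 0 = up (unlatched), 0.45 rad = clicked shut. About 9 N straight down at its press point takes it past half-way, where it snaps down by itself onto a firm stop and stays; let go sooner, it springs back up
- tub: round clear tub with a blue lid that is already shut, 120 mm across, 66 mm tall; bystander, origin at the centre of its underside
- mug: white mug, 80 mm across, 92 mm tall; bystander, origin at the centre of its underside
- sauce: amber sauce bottle with red cap, 54 mm across, 150 mm tall; bystander, origin at the centre of its underside
- jar: yellow jar with steel lid, 68 mm across, 85 mm tall; bystander, origin at the centre of its underside
- spoon: steel spoon lying flat; bystander, origin on its handle-to-bowl axis, underneath
- bowl: blue bowl, 130 mm across, 50 mm tall; bystander, origin at the centre of its underside
- pepper: dark wooden pepper pot, 44 mm across, 80 mm tall; bystander, origin at the centre of its underside
Things that resemble listed ones, but are neither listed nor needed, are in the scene too. What is shaped like the foodbox but pink or red is not meant.

How it is judged:
At the end, for the whole second after the job is handed in: all four lid sections are shut (each joint above 0.40 of 0.45 rad), the food box stands flat and still on the counter within 40 mm of where it was, and no other listed thing has moved by more than 30 mm (value of joint each of rim_a, rim_b, rim_c, rim_d above 0.4 rad and distance of foodbox from where it was at the start of the episode below 0.04 m and height (world z) of foodbox below 0.005 m and angle between foodbox's own z axis and vertical below 0.05 rad and linear speed of foodbox below 0.02 m/s and distance of each of tub, mug, sauce, jar, spoon, bowl, pepper from where it was at the start of the episode below 0.03 m); the robot touches nothing.
It fails at once if the food box is lifted off the counter (height (world z) of foodbox above 0.012 m).
It fails at once if the food box is tipped by more than 0.2 rad (angle between foodbox's own z axis and vertical above 0.2 rad).
It fails at once if the food box is shoved more than 40 mm from where it stood (distance of foodbox from where it was at the start of the episode above 0.04 m).
It fails at once if another thing on the counter is moved more than 30 mm (distance of any of tub, mug, sauce, jar, spoon, bowl, pepper from where it was at the start of the episode above 0.03 m).
It also fails if it takes over 45 s, if anything falls off the work surface, if the arm or the gripper's body presses on something with over 40 N, if the wrist force passes 120 N, or if a joint passes its speed limit or range.

## Robot

A 7-joint arm with a two-finger parallel gripper is mounted at the origin on the work surface. World frame = base frame: x ahead of the robot, y to its left, z up, the work surface at z = 0. Lengths are in m, angles in rad, forces in N, time in s.
With the tool pointing down it reaches from about 0.4 to 0.85 m from the base axis. Payload 10.4 kg.
Tool frame: the origin (TCP) lies midway between the tips of the shut fingers; the grasp point (between the pads) lies 19 mm behind it; z points along the fingers, y is the direction in which the jaws open and shut (so a half turn about z gives the same grasp; the last joint's range is limited). The gripper opens to 87 mm and grips with 3 to 60 N. Pads are 19 mm wide; open, the fingers measure 117 mm over their backs; the gripper's body (75 mm by 190 mm) begins 51 mm behind the grasp point.
Start: joints at [-1.297, 0.332, -0.065, 1.46, 0.022, 1.35, -0.088], TCP at [0.183, 0.598, 0.223] pointing down, gripper open.
Joint ranges: [-2.6, 2.6], [-0.5, 2.12], [-1.47, 1.34], [0.16, 2.42], [-1.27, 4.41], [0.06, 2.06], [-2.6, 2.6]. Speed limits (rad/s): [2.22, 2.22, 2.79, 2.79, 3.14, 3.14, 3.14].

## Interface

Orientations are given as a rotation vector (axis times angle).
In Python, from rig import state, optics, workorder gives the robot as it stands.
- The arm moves only by the tool apply_moves, never from a script. Its argument "series" is a list of rows, each a list of 7 numbers: the turn, a rotation vector about the tool's x, y, z in degrees, then the shift along the tool's x, y, z in m, then the closure, from 0 (fully open) to 1 (shut). A call has 1 to 10 rows; each row shifts and turns the pose as measured when the row begins, along the tool's axes as they then stand; what a row does not reach is not made up. A row lasts 1/10 s, in which the tool goes at most 50 mm and 8.59 degrees, less where a joint would pass 70% of its speed; a pose out of reach is approached as far as the arm can. A call is refused whole if a number of a shift passes 0.05 or a number of a turn 8.59, either way. A call with a gripper value outside its range is refused whole. The fingers move at their own pace and stop on an object; "force" is the grip in N (left out, the last holds). Time passes only in rows, so rows that do not move let the fingers close. It gives the time, the measured TCP pose, the force and the opening at its end, in the units of the state.
- state(): the state, without advancing time (a new reading comes with each control period).
- optics.capture(name): name is "side" or "top" or "wrist"; returns a dict with "img" (400x640x3 uint8, red, green, blue), "intrinsics" (3x3 intrinsics, pixels), "rvec" (rotation vector, rad) and "tvec" (3), from world to camera coordinates, as OpenCV has them. Camera axes: x right, y down, z forward; pixel columns grow to the right and rows downward; lengths in m; the calibration is good to about 2 mm. A picture is of the moment at which its call begins. There is no depth.
- workorder.close_job(): hands the job in, once; it reports no verdict.
Trained networks look in a picture, given as the dict that the camera call returned (one of the last four; its "shot" number tells which), for a name from the list of things; names that differ only in an ending like _2 or _b are one class to them, and where a whole thing is asked for, a point or a joint stands for the part that bears it (a point fixed in the world has none). Each returns a list of dicts, best first, with "conf" (0 to 1); they miss things now and then, are a little off and sometimes report something else, mostly with a low value. They report only what shows in the picture. A call takes as long as a camera call. They do not tell look-alikes from the thing itself.
- optics.cut_out(picture, label): "region" (400x640 bool, what is visible of it) and "uv" ([column, row] in pixels, amid what is visible of it).
- optics.pinpoint(picture, label): "uv" ([column, row] in pixels: a listed point, or the origin of a listed thing).
The state is a dict: "time": time; "q": joint angles; "joint_velocities": joint speeds; "joint_efforts": joint torques, N m; "position": TCP position; "tool_rot": TCP orientation; "wrist_force": force on the tool from outside, world axes, zero at the start; "moment": the same for the moment, N m; "gripper_width": finger opening in m.
Only numpy, scipy, OpenCV 4.12 (cv2) and the standard library are available. Lean on these libraries where they do the work, as an engineer would, in place of code of your own. Each camera call takes 0.05 s, during which the arm holds its last target.

## Working session

There is one attempt and no reset: what is moved stays moved. The work goes in short steps, Python scripts to look and compute and a tool call to move; the robot and the scene stay as the last step left them, time stands still between calls to the robot, and variables do not carry over. Pictures are saved under pics/ and viewed, and the job is handed in when it is done.

Besides the shell and the picture viewer there is one more tool, called after ">>>" by a JSON object that holds its "name" and its "arguments". apply_moves: Moves the arm, as the interface text tells. Its arguments: {"type":"object","properties":{"series":{"type":"array"},"force":{"type":"number"}},"required":["series"]}

```bash
mkdir -p pics; ls; python3 - <<'E'
from rig import state, optics, workorder
import cv2
s=state();print({k:(s[k]) for k in ('time','position','tool_rot','wrist_force','gripper_width')})
for n in("top","side"):
    p=optics.capture(n);cv2.imwrite(f"pics/{n}0.png",p["img"][:,:,::-1])
    print(n,p["intrinsics"],p["rvec"],p["tvec"])
    for l in ("foodbox","rim_a_press","rim_c_press"):
        print(l,[(r["conf"],r["uv"]) for r in optics.pinpoint(p,l)])
E
```

```text
pics
{'time': 0.0, 'position': array([0.18267726, 0.59728861, 0.22174424]), 'tool_rot': array([-4.64481089e-01, -3.10690963e+00,  2.26807653e-03]), 'wrist_force': array([0.36424141, 0.06224835, 0.2093393 ]), 'gripper_width': 0.08685408493771249}
top [[503.05165164   0.         320.84895239]
 [  0.         503.05165164 204.61674103]
 [  0.           0.           1.        ]] [ 2.12807863 -2.13814866  0.1444458 ] [-0.00858542  0.55153798  1.34260867]
foodbox [(0.71, [255.8, 120.8]), (0.71, [223.7, 305.1]), (0.68, [378.1, 123.9]), (0.62, [278.0, 204.7])]
rim_a_press [(0.96, [380.6, 137.7]), (0.85, [239.3, 304.1]), (0.84, [256.4, 208.5]), (0.63, [270.8, 109.7])]
rim_c_press [(0.83, [221.9, 340.3]), (0.74, [353.6, 124.2]), (0.64, [256.7, 210.0]), (0.38, [316.4, 166.2])]
side [[364.00842562   0.         321.8717812 ]
 [  0.         364.00842562 198.52758506]
 [  0.           0.           1.        ]] [ 2.23123703 -0.21331261  0.13157501] [-0.55264289  0.09060217  1.06759002]
foodbox [(0.94, [408.1, 235.1]), (0.61, [375.8, 168.4])]
rim_a_press [(0.76, [304.4, 163.5]), (0.67, [383.5, 161.5]), (0.65, [227.7, 164.3]), (0.59, [395.3, 220.5])]
rim_c_press [(0.56, [332.7, 164.4]), (0.54, [398.2, 202.9]), (0.47, [204.6, 157.2]), (0.44, [359.5, 158.0])]
```

View pics/top0.png

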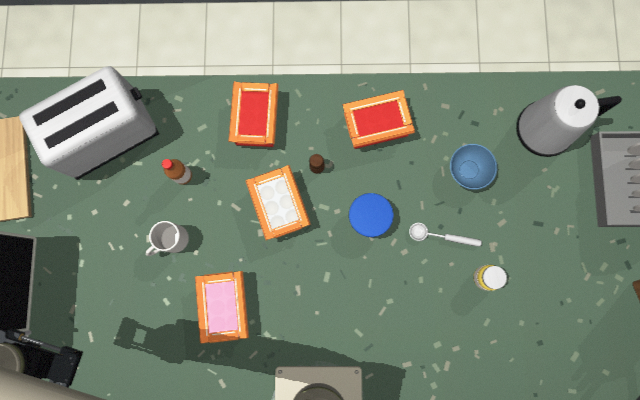

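View pics/side0.png

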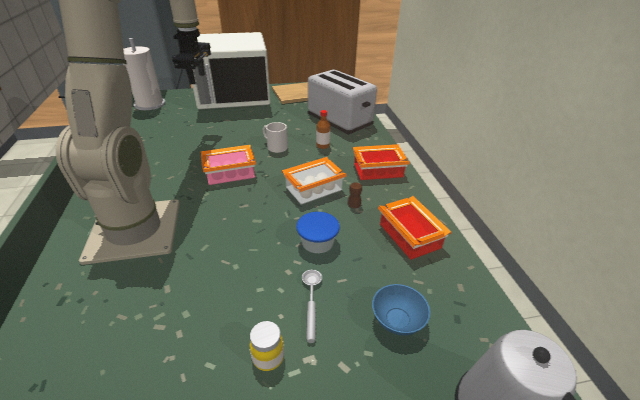

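```bash
python3 - <<'E'
import cv2
i=cv2.imread("pics/top0.png")
cv2.imwrite("pics/top0z.png",cv2.resize(i[60:360,180:480],(800,600) if 0 else (600,600),interpolation=cv2.INTER_CUBIC))
E
```

```text
(no output)
```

View pics/top0z.png

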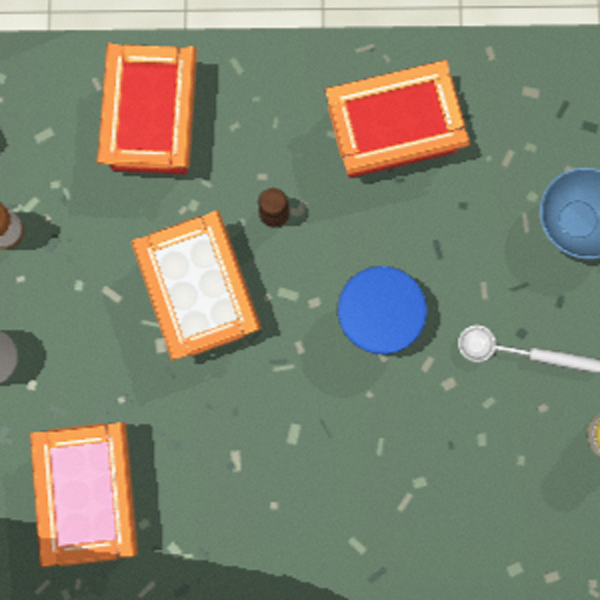

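Four look-alikes: red boxes at (255,113) and (379,119), a pink box at (222,306), and a clear box with white buns at (279,202). The last is the target: it isn't pink or red and shows white buns through a clear panel, and the enlarged crop confirms this. Next I fit its pose.

```bash
cat > h.py <<'E'
import numpy as np,cv2
from scipy.spatial.transform import Rotation as R
def unproj(p,uv,z):
    M=cv2.Rodrigues(np.array(p["rvec"],float))[0];t=np.array(p["tvec"],float).ravel()
    uv=np.atleast_2d(uv).astype(float)
    d=np.c_[uv,np.ones(len(uv))]@np.linalg.inv(p["intrinsics"]).T@M
    c=-M.T@t
    return (c+d*((z-c[2])/d[:,2])[:,None])[:,:2]
def proj(p,X): return cv2.projectPoints(np.array(X,float),np.array(p["rvec"],float),np.array(p["tvec"],float),np.array(p["intrinsics"],float),None)[0].reshape(-1,2)
E
python3 - <<'E'
from h import *
from rig import optics,state
p=optics.capture("top")
im=p["img"]
hsv=cv2.cvtColor(im,cv2.COLOR_RGB2HSV)
m=cv2.inRange(hsv,(8,120,120),(25,255,255)); m[:, :240]=0;m[:,320:]=0;m[:160]=0;m[250:]=0
ys,xs=np.nonzero(m);print(len(xs))
w=unproj(p,np.c_[xs,ys],0.066)
r=cv2.minAreaRect((w*1000).astype(np.float32));print(r, cv2.boxPoints(r))
c=np.array(r[0])/1000
b=cv2.boxPoints(r)/1000
e=b[1]-b[0];f=b[2]-b[1]
L=e if np.linalg.norm(e)>np.linalg.norm(f) else f
a=np.arctan2(L[1],L[0]);a=(a+np.pi/2)%np.pi-np.pi/2
print("centre",c,"yaw",np.degrees(a))
s=p2=optics.capture("side")
Rz=R.from_euler('z',a).as_matrix()
def W(x,y,z):return Rz@[x,y,z]+[c[0],c[1],0]
out=[]
for name,q in (("top",p),("side",p2)):
    v=q["img"][:,:,::-1].copy()
    hz=.059
    inner=[W(sx*.064,sy*.039,hz) for sx,sy in((1,1),(1,-1),(-1,-1),(-1,1))]
    pr=[W(0,.0545,.0675),W(0,-.0545,.0675),W(.0795,0,.0675),W(-.0795,0,.0675)]
    big=cv2.resize(v,None,fx=5,fy=5,interpolation=cv2.INTER_CUBIC)
    cv2.polylines(big,[np.int32(proj(q,inner)*5+2)],True,(255,0,0),1)
    for k,u in zip("abcd",proj(q,pr)):
        cv2.circle(big,tuple(np.int32(u*5+2)),4,(0,255,0),-1);cv2.putText(big,k,tuple(np.int32(u*5+6)),0,.7,(0,0,0),2)
    cc=np.int32(proj(q,[W(0,0,.06)])[0]*5)
    out.append(big[cc[1]-220:cc[1]+220,cc[0]-200:cc[0]+200])
cv2.imwrite("pics/fit.png",np.hstack(out))
print(np.round([W(0,.0545,.0675),W(0,-.0545,.0675),W(.0795,0,.0675),W(-.0795,0,.0675)],4))
T=R.from_rotvec(state()["tool_rot"]).as_matrix();print(T.round(3))
E
```

```text
1362
((555.4418334960938, 106.24586486816406), (177.6608428955078, 127.67405700683594), 19.519512176513672) [[450.387    136.7333  ]
 [493.04642   16.396976]
 [660.4967    75.75842 ]
 [617.8373   196.09476 ]]
centre [0.55544183 0.10624586] yaw 19.519512
[[0.5372 0.1576 0.0675]
 [0.5737 0.0549 0.0675]
 [0.6304 0.1328 0.0675]
 [0.4805 0.0797 0.0675]]
[[-0.956  0.292 -0.   ]
 [ 0.292  0.956  0.   ]
 [ 0.     0.    -1.   ]]
```

View pics/fit.png

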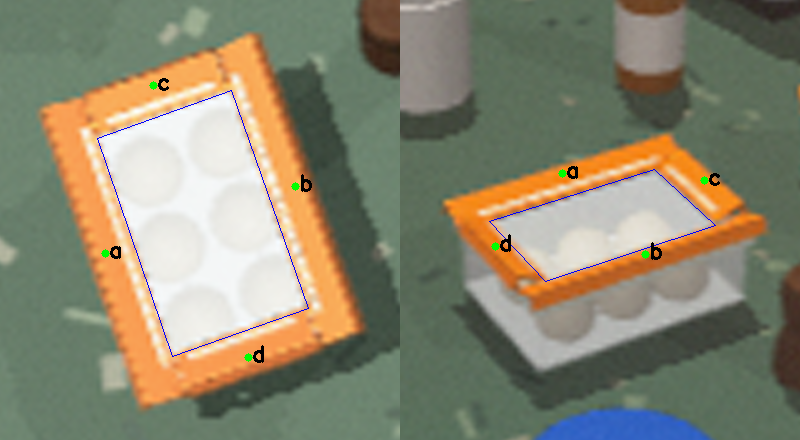

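>>> {"name": "apply_moves", "arguments": {"series": [[0,0,0,-0.036,-0.026,0,1],[0,0,0,-0.036,-0.026,0,1],[0,0,0,-0.036,-0.026,0,1],[0,0,0,-0.036,-0.026,0,1],[0,0,0,-0.036,-0.026,0,1],[0,0,0,-0.036,-0.026,0,1],[0,0,0,-0.036,-0.026,0,1],[0,0,0,-0.036,-0.026,0,1],[0,0,0,-0.036,-0.026,0,1],[0,0,0,-0.036,-0.026,0,1]]}}

```text
time: 1.5
position: [0.4561, 0.2367, 0.2218]
tool_rot: [-0.445, -3.109, -0.008]
wrist_force: [-0.1, 0.7, 0.7]
gripper_width: 0.015
```

>>> {"name": "apply_moves", "arguments": {"series": [[0,0,-8,0,0,0,1],[0,0,-8,0,0,0,1],[0,0,-8,0,0,0,1],[0,0,-8,0,0,0,1],[0,0,0,0,0,0,1],[0,0,0,0,0,0,1]]}}

```text
time: 2.1
position: [0.4612, 0.2282, 0.2228]
tool_rot: [-0.433, 3.109, 0.007]
wrist_force: [0.8, -0.1, -0.7]
gripper_width: 0.0004
```

```bash
cat >> h.py <<'E'
C=np.array([0.55544,0.10625]);A=np.radians(19.52);Bx=np.array([np.cos(A),np.sin(A)]);By=np.array([-Bx[1],Bx[0]])
C=C+.002*Bx+.002*By
PT=dict(a=C+.0545*By,b=C-.0545*By,c=C+.0795*Bx,d=C-.0795*Bx)
def go():
    from rig import state
    s=state();T=R.from_rotvec(s["tool_rot"]).as_matrix();P=np.array(s["position"])
    print("t",s["time"],"P",P.round(4),"ydir",np.degrees(np.arctan2(T[1,1],T[0,1])).round(1),"tilt",T[:,2].round(3),"F",np.round(s["wrist_force"],1),"w",round(s["gripper_width"],4),"q",np.round(s["q"],2))
    for k,v in PT.items():
        print(k,v.round(4),"tool shift to z=.085:",(T.T@(np.r_[v,.085]-P)).round(4))
E
python3 -c "
from h import *
go()"
```

```text
t 2.1 P [0.4612 0.2282 0.2228] ydir 105.9 tilt [ 0.002  0.005 -1.   ] F [ 0.8 -0.1 -0.7] w 0.0004 q [-0.77  0.08  0.23  1.76 -0.02  1.3   1.32]
a [0.5384 0.1602] tool shift to z=.085: [-0.0553 -0.0871  0.1377]
b [0.5749 0.0574] tool shift to z=.085: [-0.0622 -0.1959  0.1373]
c [0.6316 0.1354] tool shift to z=.085: [-0.1381 -0.1364  0.1378]
d [0.4817 0.0822] tool shift to z=.085: [ 0.0206 -0.1465  0.1372]
```

>>> {"name": "apply_moves", "arguments": {"series": [[0,0,-3.5,-0.019,-0.029,0.02,1],[0,0,0,-0.019,-0.029,0.03,1],[0,0,0,-0.019,-0.029,0.03,1],[0,0,0,0,0,0.03,1],[0,0,0,0,0,0,1],[0,0,0,0,0,0,1]]}}

```text
time: 2.7
position: [0.5463, 0.1642, 0.1118]
tool_rot: [-0.503, 3.093, 0.009]
wrist_force: [1.2, -0.2, 0.7]
gripper_width: 0.0007
```

```bash
python3 - <<'E'
from h import *
go()
from rig import optics
o=[]
for n in("top","side"):
    p=optics.capture(n);u=np.int32(proj(p,[[*C,.06]])[0])
    o.append(cv2.resize(p["img"][u[1]-60:u[1]+60,u[0]-50:u[0]+50,::-1],(400,480),interpolation=cv2.INTER_CUBIC))
cv2.imwrite("pics/a1.png",np.hstack(o))
E
```

```text
t 2.7 P [0.5463 0.1642 0.1118] ydir 108.5 tilt [ 0.007  0.007 -1.   ] F [ 1.2 -0.2  0.7] w 0.0007 q [-0.63  0.3   0.31  1.77 -0.11  1.08  1.61]
a [0.5384 0.1602] tool shift to z=.085: [ 0.009  -0.0015  0.0267]
b [0.5749 0.0574] tool shift to z=.085: [ 0.007  -0.1104  0.0262]
c [0.6316 0.1354] tool shift to z=.085: [-0.0715 -0.0545  0.0271]
d [0.4817 0.0822] tool shift to z=.085: [ 0.0875 -0.0574  0.0258]
```

View pics/a1.png

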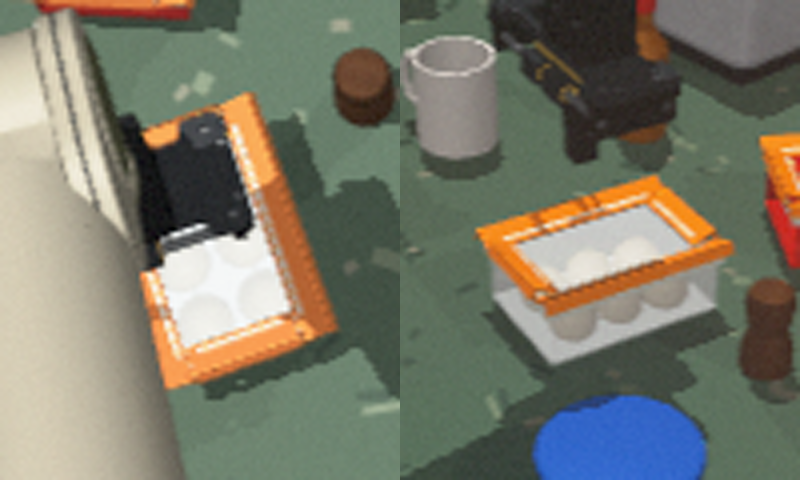

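The fingers are over section a, clear of everything else. I'll descend in small steps.

>>> {"name": "apply_moves", "arguments": {"series": [[0,0,0,0.009,-0.001,0.015,1],[0,0,0,0,0,0.015,1],[0,0,0,0,0,0.005,1],[0,0,0,0,0,0,1]]}}

```text
time: 3.2
position: [0.5403, 0.1654, 0.0815]
tool_rot: [-0.508, 3.083, 0.017]
wrist_force: [0.3, -0.8, 0.6]
gripper_width: 0.0004
```

>>> {"name": "apply_moves", "arguments": {"series": [[0,0,0,0,0,0.004,1],[0,0,0,0,0,0.004,1],[0,0,0,0,0,0.003,1]]}}

```text
time: 3.5
position: [0.5418, 0.1665, 0.0715]
tool_rot: [-0.508, 3.081, 0.018]
wrist_force: [1.3, -0.0, 0.2]
gripper_width: 0.0003
```

```bash
python3 -c "
from h import *
go()"
```

```text
t 3.5 P [0.5418 0.1665 0.0715] ydir 108.7 tilt [ 0.017  0.014 -1.   ] F [ 1.3 -0.   0.2] w 0.0003 q [-0.63  0.33  0.3   1.82 -0.12  0.99  1.62]
a [0.5384 0.1602] tool shift to z=.085: [ 0.0049 -0.0048 -0.0137]
b [0.5749 0.0574] tool shift to z=.085: [ 0.0034 -0.1138 -0.0145]
c [0.6316 0.1354] tool shift to z=.085: [-0.0753 -0.0582 -0.0124]
d [0.4817 0.0822] tool shift to z=.085: [ 0.0837 -0.0604 -0.0158]
```

>>> {"name": "apply_moves", "arguments": {"series": [[0.5,1.2,0,0.005,-0.006,-0.002,1],[0,0,0,0,-0.001,0,1]]}}

```text
time: 3.7
position: [0.539, 0.1576, 0.0732]
tool_rot: [0.511, -3.098, 0.003]
wrist_force: [-0.1, -0.2, -0.6]
gripper_width: 0.0004
```

>>> {"name": "apply_moves", "arguments": {"series": [[0,0,0,0,-0.001,0.003,1],[0,0,0,0,0,0.003,1]]}}

```text
time: 3.9
position: [0.5399, 0.1566, 0.0678]
tool_rot: [0.511, -3.099, 0.002]
wrist_force: [-3.8, 1.0, 9.1]
gripper_width: 0.0009
```

```bash
python3 -c "
from h import *
go()"
```

```text
t 3.9 P [0.5399 0.1566 0.0678] ydir 108.7 tilt [-0.001 -0.001 -1.   ] F [-3.8  1.   9.1] w 0.0009 q [-0.62  0.34  0.3   1.82 -0.12  1.    1.63]
a [0.5384 0.1602] tool shift to z=.085: [ 0.0003  0.0038 -0.0172]
b [0.5749 0.0574] tool shift to z=.085: [-0.0012 -0.1052 -0.017 ]
c [0.6316 0.1354] tool shift to z=.085: [-0.08   -0.0495 -0.0172]
d [0.4817 0.0822] tool shift to z=.085: [ 0.079  -0.0518 -0.017 ]
```

>>> {"name": "apply_moves", "arguments": {"series": [[0,0,0,0,0.001,0.003,1],[0,0,0,0,0.001,0.003,1]]}}

```text
time: 4.1
position: [0.5394, 0.1585, 0.0621]
tool_rot: [0.51, -3.099, 0.001]
wrist_force: [0.1, -0.4, 0.6]
gripper_width: 0.0006
```

>>> {"name": "apply_moves", "arguments": {"series": [[0,0,0,0,0,0.002,1],[0,0,0,0,0,0,1]]}}

```text
time: 4.3
position: [0.5394, 0.1588, 0.0616]
tool_rot: [0.51, -3.099, -0.0]
wrist_force: [1.0, -0.3, -0.7]
gripper_width: 0.0006
```

The force fell to about 0 at z = 62 mm, so section a snapped. I'll lift and go to c.

>>> {"name": "apply_moves", "arguments": {"series": [[0,0,0,0,0,-0.02,1],[0,0,0,0,0,-0.015,1],[0,0,0,-0.027,-0.017,0,1],[0,0,0,-0.027,-0.017,0,1],[0,0,0,-0.027,-0.017,0,1],[0,0,0,0,0,0,1],[0,0,0,0,0,0,1]]}}

```text
time: 5.0
position: [0.6351, 0.1368, 0.0978]
tool_rot: [0.514, -3.099, -0.001]
wrist_force: [-0.7, 0.1, -0.6]
gripper_width: 0.0007
```

```bash
cat >> h.py <<'E'
def look(f):
    from rig import optics
    o=[]
    for n in("top","side"):
        p=optics.capture(n);u=np.int32(proj(p,[[*C,.06]])[0])
        o.append(cv2.resize(p["img"][u[1]-60:u[1]+60,u[0]-50:u[0]+50,::-1],(400,480),interpolation=cv2.INTER_CUBIC))
    cv2.imwrite(f,np.hstack(o))
E
python3 -c "
from h import *
go();look('pics/c1.png')"
```

```text
t 5.0 P [0.6351 0.1368 0.0978] ydir 108.8 tilt [-0.001  0.001 -1.   ] F [-0.7  0.1 -0.6] w 0.0007 q [-0.53  0.49  0.32  1.55 -0.17  1.13  1.73]
a [0.5384 0.1602] tool shift to z=.085: [0.0839 0.0533 0.0128]
b [0.5749 0.0574] tool shift to z=.085: [ 0.0826 -0.0557  0.0128]
c [0.6316 0.1354] tool shift to z=.085: [ 0.0038 -0.0002  0.0128]
d [0.4817 0.0822] tool shift to z=.085: [ 0.1628 -0.0021  0.0128]
```

View pics/c1.png

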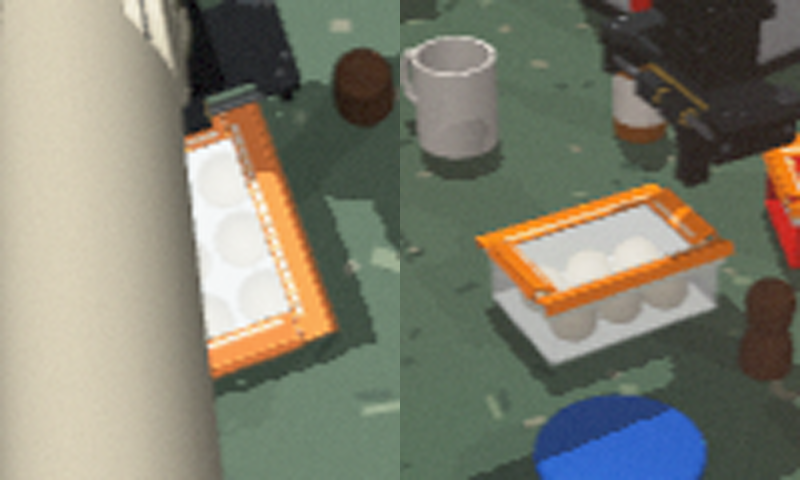

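Section a is down and the box hasn't moved. Pressing c next.

>>> {"name": "apply_moves", "arguments": {"series": [[0,0,0,0.004,0,0.012,1],[0,0,0,0,0,0.012,1],[0,0,0,0,0,0,1]]}}

```text
time: 5.4
position: [0.6283, 0.1368, 0.072]
tool_rot: [0.517, -3.097, -0.003]
wrist_force: [0.1, -0.1, 1.2]
gripper_width: 0.0001
```

```bash
python3 -c "
from h import *
go()"
```

```text
t 5.4 P [0.6283 0.1368 0.072 ] ydir 109.0 tilt [-0.002  0.002 -1.   ] F [ 0.1 -0.1  1.2] w 0.0001 q [-0.53  0.5   0.32  1.59 -0.17  1.08  1.74]
a [0.5384 0.1602] tool shift to z=.085: [ 0.0774  0.0513 -0.0129]
b [0.5749 0.0574] tool shift to z=.085: [ 0.0764 -0.0577 -0.0131]
c [0.6316 0.1354] tool shift to z=.085: [-0.0026 -0.0024 -0.0131]
d [0.4817 0.0822] tool shift to z=.085: [ 0.1564 -0.004  -0.0129]
```

>>> {"name": "apply_moves", "arguments": {"series": [[0,0,0,-0.003,-0.001,0,1],[0,0,0,0,0,0.003,1],[0,0,0,0,0,0.003,1]]}}

```text
time: 5.7
position: [0.6328, 0.1377, 0.0672]
tool_rot: [-0.518, 3.097, 0.004]
wrist_force: [-1.1, 0.3, 7.4]
gripper_width: 0.0006
```

>>> {"name": "apply_moves", "arguments": {"series": [[0,0,0,0,0,0.003,1],[0,0,0,0,0,0.002,1]]}}

```text
time: 5.9
position: [0.6336, 0.1379, 0.0628]
tool_rot: [-0.518, 3.095, 0.005]
wrist_force: [0.2, 0.5, -0.0]
gripper_width: 0.0006
```

```bash
python3 -c "
from h import *
go()"
```

```text
t 5.9 P [0.6336 0.1379 0.0628] ydir 109.0 tilt [ 0.003  0.003 -1.   ] F [ 0.2  0.5 -0. ] w 0.0006 q [-0.52  0.52  0.31  1.59 -0.18  1.06  1.74]
a [0.5384 0.1602] tool shift to z=.085: [ 0.0826  0.0521 -0.0224]
b [0.5749 0.0574] tool shift to z=.085: [ 0.0816 -0.0569 -0.0227]
c [0.6316 0.1354] tool shift to z=.085: [ 0.0026 -0.0017 -0.0222]
d [0.4817 0.0822] tool shift to z=.085: [ 0.1616 -0.0031 -0.0229]
```

Section c snapped too. On to b.

>>> {"name": "apply_moves", "arguments": {"series": [[0,0,0,0,0,-0.02,1],[0,0,0,0,0,-0.015,1],[0,0,0,0.027,-0.019,0,1],[0,0,0,0.027,-0.019,0,1],[0,0,0,0.026,-0.018,0,1],[0,0,0,0,0,0,1],[0,0,0,0,0,0,1]]}}

```text
time: 6.6
position: [0.5744, 0.0571, 0.0992]
tool_rot: [-0.52, 3.094, 0.005]
wrist_force: [0.3, 0.1, 0.2]
gripper_width: 0.0006
```

```bash
python3 -c "
from h import *
go();look('pics/b1.png')"
```

```text
t 6.6 P [0.5744 0.0571 0.0992] ydir 109.1 tilt [ 0.004  0.004 -1.   ] F [0.3 0.1 0.2] w 0.0006 q [-0.47  0.33  0.35  1.76 -0.13  1.07  1.83]
a [0.5384 0.1602] tool shift to z=.085: [0.0004 0.1091 0.0145]
b [0.5749 0.0574] tool shift to z=.085: [-0.0004  0.0001  0.0142]
c [0.6316 0.1354] tool shift to z=.085: [-0.0795  0.0552  0.0147]
d [0.4817 0.0822] tool shift to z=.085: [0.0795 0.054  0.0139]
```

View pics/b1.png

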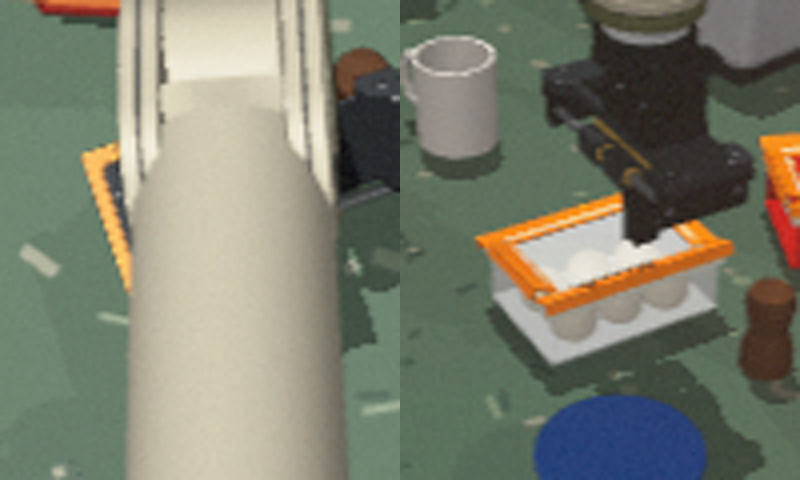

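>>> {"name": "apply_moves", "arguments": {"series": [[0,0,0,0,0,0.012,1],[0,0,0,0,0,0.012,1],[0,0,0,0,0,0,1]]}}

```text
time: 7.0
position: [0.5755, 0.0597, 0.0723]
tool_rot: [-0.526, 3.093, 0.005]
wrist_force: [0.5, -1.3, 0.2]
gripper_width: 0.0002
```

```bash
python3 -c "
from h import *
go()"
```

```text
t 7.0 P [0.5755 0.0597 0.0723] ydir 109.3 tilt [ 0.003  0.004 -1.   ] F [ 0.5 -1.3  0.2] w 0.0002 q [-0.47  0.37  0.35  1.78 -0.15  1.02  1.84]
a [0.5384 0.1602] tool shift to z=.085: [ 0.0017  0.1071 -0.0125]
b [0.5749 0.0574] tool shift to z=.085: [ 0.0013 -0.0019 -0.0127]
c [0.6316 0.1354] tool shift to z=.085: [-0.078   0.0529 -0.0122]
d [0.4817 0.0822] tool shift to z=.085: [ 0.081   0.0523 -0.0129]
```

>>> {"name": "apply_moves", "arguments": {"series": [[0,0,0,0,-0.003,0,1],[0,0,0,0,0,0.003,1],[0,0,0,0,0,0.003,1]]}}

```text
time: 7.3
position: [0.5771, 0.0554, 0.0663]
tool_rot: [-0.526, 3.094, 0.001]
wrist_force: [-3.3, -2.8, 5.2]
gripper_width: 0.0003
```

>>> {"name": "apply_moves", "arguments": {"series": [[0,0,0,0,0,0.003,1],[0,0,0,0,0,0.002,1]]}}

```text
time: 7.5
position: [0.5776, 0.0549, 0.0613]
tool_rot: [-0.525, 3.093, 0.001]
wrist_force: [-2.6, -0.1, 14.1]
gripper_width: 0.0004
```

```bash
python3 -c "
from h import *
go()"
```

```text
t 7.5 P [0.5776 0.0549 0.0613] ydir 109.2 tilt [ 0.004  0.001 -1.   ] F [-2.6 -0.1 14.1] w 0.0004 q [-0.46  0.39  0.35  1.78 -0.15  1.    1.85]
a [0.5384 0.1602] tool shift to z=.085: [ 0.0021  0.1123 -0.0237]
b [0.5749 0.0574] tool shift to z=.085: [ 0.0016  0.0033 -0.0237]
c [0.6316 0.1354] tool shift to z=.085: [-0.0776  0.0581 -0.0234]
d [0.4817 0.0822] tool shift to z=.085: [ 0.0814  0.0574 -0.024 ]
```

b: 14 N at 61.3 mm, which fits the firm stop. Lifting and moving to d.

>>> {"name": "apply_moves", "arguments": {"series": [[0,0,0,0,0,-0.02,1],[0,0,0,0,0,-0.015,1],[0,0,0,0.027,0.019,0,1],[0,0,0,0.027,0.019,0,1],[0,0,0,0.026,0.018,0,1],[0,0,0,0,0,0,1],[0,0,0,0,0,0,1]]}}

```text
time: 8.2
position: [0.4814, 0.083, 0.0983]
tool_rot: [-0.525, 3.09, 0.003]
wrist_force: [0.6, 0.5, 0.2]
gripper_width: 0.0002
```

```bash
python3 -c "
from h import *
go();look('pics/d1.png')"
```

```text
t 8.2 P [0.4814 0.083  0.0983] ydir 109.3 tilt [ 0.007  0.003 -1.   ] F [0.6 0.5 0.2] w 0.0002 q [-0.57  0.14  0.33  1.98 -0.05  1.02  1.69]
a [0.5384 0.1602] tool shift to z=.085: [-0.0792  0.054   0.0139]
b [0.5749 0.0574] tool shift to z=.085: [-0.0796 -0.055   0.0139]
c [0.6316 0.1354] tool shift to z=.085: [-0.1589 -0.0002  0.0145]
d [0.4817 0.0822] tool shift to z=.085: [ 0.0001 -0.0008  0.0133]
```

View pics/d1.png

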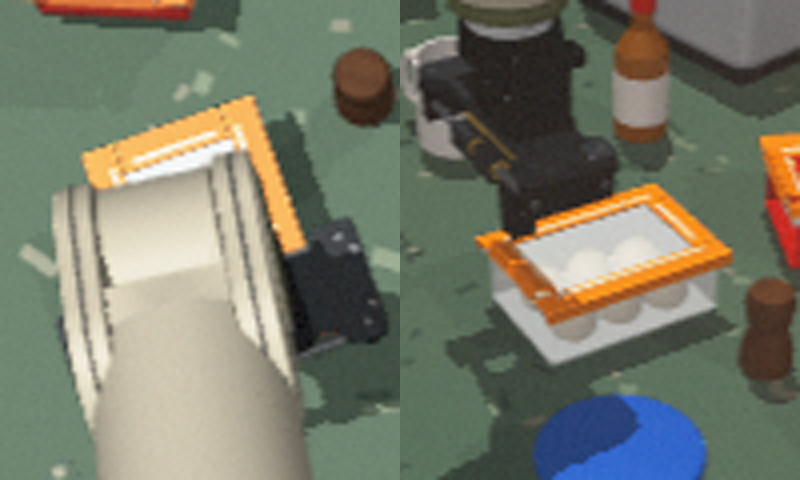

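Sections a, b and c look level and only d is still up. Pressing d.

>>> {"name": "apply_moves", "arguments": {"series": [[0,0,0,0,0,0.012,1],[0,0,0,0,0,0.012,1],[0,0,0,0,0,0,1]]}}

```text
time: 8.6
position: [0.4836, 0.0819, 0.0717]
tool_rot: [-0.521, 3.091, 0.001]
wrist_force: [0.5, -0.4, 0.2]
gripper_width: 0.0002
```

```bash
python3 -c "
from h import *
go()"
```

```text
t 8.6 P [0.4836 0.0819 0.0717] ydir 109.1 tilt [ 0.007  0.002 -1.   ] F [ 0.5 -0.4  0.2] w 0.0002 q [-0.57  0.18  0.33  2.   -0.07  0.96  1.71]
a [0.5384 0.1602] tool shift to z=.085: [-0.0776  0.056  -0.0128]
b [0.5749 0.0574] tool shift to z=.085: [-0.0783 -0.053  -0.0127]
c [0.6316 0.1354] tool shift to z=.085: [-0.1575  0.002  -0.0122]
d [0.4817 0.0822] tool shift to z=.085: [ 0.0015  0.001  -0.0133]
```

>>> {"name": "apply_moves", "arguments": {"series": [[0,0,0,0.002,0,0,1],[0,0,0,0,0,0.003,1],[0,0,0,0,0,0.003,1]]}}

```text
time: 8.9
position: [0.4803, 0.0802, 0.0649]
tool_rot: [-0.52, 3.096, -0.0]
wrist_force: [-1.0, -0.3, -1.2]
gripper_width: 0.0001
```

>>> {"name": "apply_moves", "arguments": {"series": [[0,0,0,0,0,0.003,1],[0,0,0,0,0,0.002,1]]}}

```text
time: 9.1
position: [0.4805, 0.0802, 0.0609]
tool_rot: [-0.52, 3.096, 0.0]
wrist_force: [-15.5, -3.3, 39.9]
gripper_width: 0.0004
```

```bash
python3 -c "
from h import *
go()"
```

```text
t 9.1 P [0.4805 0.0802 0.0609] ydir 109.1 tilt [ 0.002  0.001 -1.   ] F [-15.5  -3.3  39.9] w 0.0004 q [-0.56  0.19  0.33  2.02 -0.08  0.94  1.71]
a [0.5384 0.1602] tool shift to z=.085: [-0.0809  0.0567 -0.024 ]
b [0.5749 0.0574] tool shift to z=.085: [-0.0818 -0.0523 -0.0239]
c [0.6316 0.1354] tool shift to z=.085: [-0.1608  0.0028 -0.0238]
d [0.4817 0.0822] tool shift to z=.085: [-0.0018  0.0015 -0.0241]
```

Firm stop reached at 40 N. I'll lift, move back clear of the box and check.

>>> {"name": "apply_moves", "arguments": {"series": [[0,0,0,0,0,-0.02,1],[0,0,0,0,0,-0.04,1],[0,0,0,0,0,-0.045,1],[0,0,0,0,0.04,-0.02,1],[0,0,0,0,0.045,0,1],[0,0,0,0,0.045,0,1],[0,0,0,0,0.045,0,1],[0,0,0,0,0.045,0,1],[0,0,0,0,0.045,0,1],[0,0,0,0,0,0,1]]}}

```text
time: 10.1
position: [0.3932, 0.3401, 0.1931]
tool_rot: [-0.509, 3.09, 0.009]
wrist_force: [-0.1, 0.1, -0.5]
gripper_width: 0.0003
```

```bash
python3 -c "
from h import *
go();look('pics/e1.png')
from rig import optics
p=optics.capture('top');cv2.imwrite('pics/e_top.png',p['img'][:,:,::-1])"
```

```text
t 10.1 P [0.3932 0.3401 0.1931] ydir 108.7 tilt [ 0.009  0.007 -1.   ] F [-0.1  0.1 -0.5] w 0.0003 q [-0.88  0.11  0.08  1.79 -0.01  1.23  1.1 ]
a [0.5384 0.1602] tool shift to z=.085: [-0.0787 -0.2174  0.1081]
b [0.5749 0.0574] tool shift to z=.085: [-0.0802 -0.3264  0.1077]
c [0.6316 0.1354] tool shift to z=.085: [-0.159  -0.2708  0.1087]
d [0.4817 0.0822] tool shift to z=.085: [ 0.     -0.2731  0.107 ]
```

View pics/e1.png

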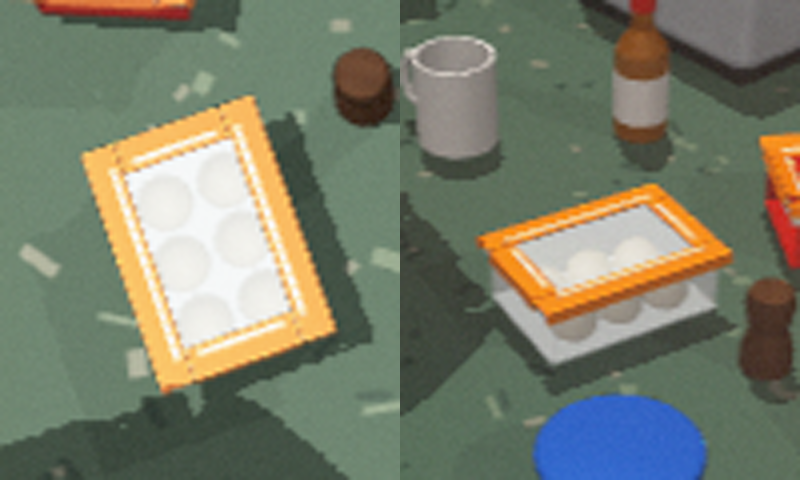

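View pics/e_top.png

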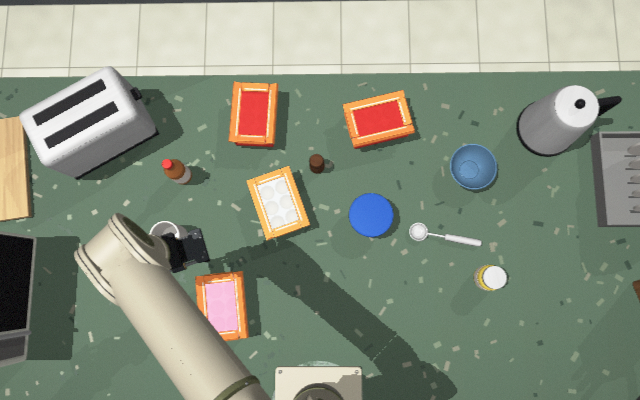

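All four sections are level and equally lit. The box is still at (279,202), the other things are where they were, and the arm is in free air.

```bash
python3 -c "
from rig import workorder
print(workorder.close_job())"
```

```text
the job is handed in; nothing more can be done
None
```

I pressed all four orange sections of the clear food box (white buns, top view about (279,202)) shut with the closed fingertips, in the order a, c, b, d, and handed the job in at about 10 s.

- **Sections:** for a and c, the force rose to about 7–9 N and dropped to zero as they snapped. b and d ended on a firm stop at about 61 mm, at 14 N and 40 N. The d press was harder than it needed to be, because that section had already snapped before the last step down.
- **Last pictures:** both cameras show all four sections level. The box and the other things look unmoved; the mug is partly hidden by the arm in the final top view but in place in the side view. The arm was hovering clear at a TCP height of 0.19 m with about zero wrist force.
- **Checks that disagreed:** the first fit of the box was about 2 mm off along each of its axes, so I shifted the press points by that much before moving. I did not re-measure the final pose numerically or read the section angles; "shut" and "unmoved" rest on the pictures and the forces.

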